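Fill the last two gaps in a tin of model shrubs

ROBOT

A 6-joint arm with a two-finger parallel gripper is mounted at the origin on the work surface. World frame = base frame: x ahead of the robot, y to its left, z up, the work surface at z = 0. Lengths are in m, angles in degrees, forces in N, time in s.
With the tool pointing down it reaches from about 0.425 to 1.125 m from the base axis. Payload 14.9 kg.
Tool frame: the origin (TCP) lies midway between the tips of the shut fingers; the grasp point (between the pads) lies 19 mm behind it; z points along the fingers, y is the line along which they close (so a half turn about z gives the same grasp; the last joint's range is limited). The gripper opens to 91 mm and grips with 3 to 60 N. Pads are 32 mm wide; open, the fingers measure 118 mm over their backs; the gripper's body (76 mm by 178 mm) begins 60 mm behind the grasp point.
Start: joints at [-72.554, 21.709, 99.362, -0, 58.929, -1.908], TCP at [0.232, -0.66, 0.189] pointing down, gripper open.
Joint ranges: [-158.91, 158.91], [-42.39, 125.64], [0.06, 152.35], [-60.88, 240.88], [17.5, 164.5], [-176.32, 176.32]. Speed limits (degrees/s): [108.29, 108.29, 136.94, 180, 180, 180].

INTERFACE

Orientations are given as a 3x3 rotation matrix whose columns are the frame's x, y, z axes.
In Python, from cell import robot, optics, monitor, hand_in gives the robot as it stands (robot), with the cameras (optics), the job as plain functions and the readings (monitor).
- The arm moves only by the tool send_path, called after ">>>" in YAML: its name, and indented under it one key for each argument. Schema: {"type":"object","properties":{"deltas":{"type":"array","items":{"type":"array","items":{"type":"number"},"minItems":7,"maxItems":7},"minItems":1,"maxItems":10},"grip_n":{"type":"number"},"only":{"type":"string"},"quiet":{"type":"boolean"},"lines":{"type":"string"}},"required":["deltas"],"additionalProperties":false}. deltas is a list of rows, 1 to 10 of them, each of 7 numbers: a rotation vector rx, ry, rz in shares of 60 degrees (1.0 is 60 degrees), then dx, dy, dz in fractions of the full range, 1 being 0.8 m, then the finger opening in m; each row is the pose to reach, as a shift and turn from the pose commanded when the call began, along the tool's axes at that moment; what a row does not reach only later rows make up. A row lasts 1/8 s, in which the tool goes at most 0.0625 m and 10.7 degrees, less where a joint would pass 70% of its speed; a pose out of reach is approached as far as the arm can. The fingers move at their own pace and stop on an object; grip_n is the grip in N (left out, the last holds). Time passes only in rows, so rows that do not move let the fingers close. The tool returns the time, the measured TCP pose, the force, the opening and the grip force at its end. only (a regular expression) keeps the lines of the reply that match it, lines (a string "A,B") keeps lines A to B, and quiet returns only ok. No shift or turn number may pass 1 either way. Input that does not fit is refused with a message, and nothing moves.
- monitor.sense(): the state, without advancing time (a new reading comes with each control period).
- optics.camera(name): name is "side" or "top"; returns a dict with "frame" (420x560x3 uint8, red, green, blue), "fx", "fy", "cx", "cy" (pixels), "distortion" ([k1, k2, p1, p2, k3] as OpenCV has them; the pictures are not rectified), "xyz" and "rotation" of the camera in the world. Camera axes: x right, y down, z forward; pixel columns grow to the right and rows downward; lengths in m; the calibration is good to about 2 mm. A picture is of the moment at which its call begins. There is no depth.
- hand_in(): hands the job in; it is judged then, once.
The state is a dict: "time_s": time; "joints": joint angles; "joint_vel": joint speeds; "effort": joint torques, N m; "position": TCP position; "ee_rot": TCP orientation; "wrist_force": force on the tool from outside, world axes, zero at the start; "moment": the same for the moment, N m; "width": finger opening in m; "grasp_force": force on a finger pad.
Only numpy, scipy, OpenCV 4.12 (cv2) and the standard library are available. Lean on these libraries where they do the work, as an engineer would, in place of code of your own. Each camera call takes 0.05 s, during which the arm holds its last target. There are 200 camera calls.

TASK

Finish packing the round blue tin: take the two model shrubs in terracotta planters that stand on the table and put one into each of the two gaps left in the tin, so that all seven round planters nest in a ring of six around one, standing upright on the tin's floor. Set each one down gently, do not drop it in, and leave the shrub in the wider blue planter alone.

Things in the scene. Friction and masses are not known exactly. Their poses are not given: they have to be found in the camera images.
- tin: Open round tin, blue with brass floor, fixed: 200 mm across, 32 mm high, wall and floor 3 mm. Five shrubs like shrub_a are waxed down in it (tops at 79 mm), one in the middle, four of the ring of six, 62 mm apart. Gap centres in its frame, mm: (62, 0) and (-31, 54), 8 mm of play; open only to 40 mm to let go there, the next foliage starts 50 mm off. Origin: underside centre; z up, x to first gap.
- shrub_a: Loose model shrub: dark green upright cylinder of foliage, 24 mm across, 32 to 76 mm above its underside, on a thin trunk in a round terracotta planter (54 mm across at the rim, 44 mm at the foot, 22 mm tall), about 0.12 kg. Origin: centre of its underside; z up; round. One of the two to pack; either may go into either gap.
- shrub_b: Loose model shrub: dark green upright cylinder of foliage, 24 mm across, 32 to 76 mm above its underside, on a thin trunk in a round terracotta planter (54 mm across at the rim, 44 mm at the foot, 22 mm tall), about 0.12 kg. Origin: centre of its underside; z up; round. The other one to pack, the same as shrub_a.
- blue_shrub: A look-alike not to be packed: the same foliage cylinder (24 mm across, top at 76 mm) in a wider, blue glazed round planter (68 mm across, 22 mm tall), which does not fit a gap. Loose. Origin: centre of its underside; z up.

How it is judged (in metres and radians):
On the way, in this order (a step that is already met when the one before it is completed fails the run):
1. one terracotta shrub stands in a gap (((((x of shrub_a in the frame of tin between 0.047 and 0.077 m and y of shrub_a in the frame of tin between -0.015 and 0.015 m) or (x of shrub_a in the frame of tin between -0.046 and -0.016 m and y of shrub_a in the frame of tin between 0.0387 and 0.0687 m)) and z of shrub_a in the frame of tin below 0.008 m and angle between shrub_a's own z axis and vertical below 0.17 rad and linear speed of shrub_a below 0.03 m/s) or (((x of shrub_b in the frame of tin between 0.047 and 0.077 m and y of shrub_b in the frame of tin between -0.015 and 0.015 m) or (x of shrub_b in the frame of tin between -0.046 and -0.016 m and y of shrub_b in the frame of tin between 0.0387 and 0.0687 m)) and z of shrub_b in the frame of tin below 0.008 m and angle between shrub_b's own z axis and vertical below 0.17 rad and linear speed of shrub_b below 0.03 m/s))), for 0.2 s.
2. both terracotta shrubs stand in the gaps, one in each ((((x of shrub_a in the frame of tin between 0.047 and 0.077 m and y of shrub_a in the frame of tin between -0.015 and 0.015 m) and (x of shrub_b in the frame of tin between -0.046 and -0.016 m and y of shrub_b in the frame of tin between 0.0387 and 0.0687 m)) or ((x of shrub_a in the frame of tin between -0.046 and -0.016 m and y of shrub_a in the frame of tin between 0.0387 and 0.0687 m) and (x of shrub_b in the frame of tin between 0.047 and 0.077 m and y of shrub_b in the frame of tin between -0.015 and 0.015 m))) and z of each of shrub_a, shrub_b in the frame of tin below 0.008 m and angle between each of shrub_a, shrub_b's own z axis and vertical below 0.17 rad and linear speed of each of shrub_a, shrub_b below 0.03 m/s), for 0.2 s.
At the end, for the whole second after the job is handed in: shrub_a and shrub_b stand one in each gap (either way round), each within 15 mm of the gap's centre along both of the tin's axes, its underside within 5 mm of the tin's floor, upright within 10 degrees, at rest and released (all of step 2); the robot touches nothing.
It fails at once if shrub_a dropped or slammed into the tin (within 15 mm of its floor while moving faster than 0.6 m/s) (horizontal distance between shrub_a and tin below 0.1 m and z of shrub_a in the frame of tin below 0.018 m and linear speed of shrub_a above 0.6 m/s).
It fails at once if shrub_b dropped or slammed into the tin (within 15 mm of its floor while moving faster than 0.6 m/s) (horizontal distance between shrub_b and tin below 0.1 m and z of shrub_b in the frame of tin below 0.018 m and linear speed of shrub_b above 0.6 m/s).
It fails at once if the shrub in the blue planter moved more than 30 mm (distance of blue_shrub from where it was at the start of the episode above 0.03 m).
It also fails if it takes over 54 s, if anything falls off the work surface, if the arm or the gripper's body presses on something with over 40 N, if the wrist force passes 120 N, or if a joint passes its speed limit or range.

## Working session

There is one attempt and no reset: what is moved stays moved. The work goes in short steps, Python scripts to look and compute and a tool call to move; the robot and the scene stay as the last step left them, time stands still between calls to the robot, and variables do not carry over. Pictures are saved under pics/ and viewed, at most 10 in all, crops included, and the job is handed in when it is done.

```bash
mkdir -p pics; ls; python3 - <<'E'
from cell import robot, optics, monitor, hand_in
import cv2
s=monitor.sense();print(s['position'],s['ee_rot'],s['width'],s['time_s'])
for n in('side','top'):
    c=optics.camera(n);cv2.imwrite(f'pics/{n}0.png',c['frame'][:,:,::-1])
    print({k:v for k,v in c.items() if k!='frame'})
E
```

```text
cell.py
pics
[ 0.23185329 -0.66006247  0.18813143] [[ 9.43486268e-01  3.31411456e-01 -3.29603027e-04]
 [ 3.31411620e-01 -9.43485745e-01  9.93658749e-04]
 [ 1.83341351e-05 -1.04673766e-03 -9.99999452e-01]] 0.09143172692639838 0.0
{'fx': 511.6930491329821, 'fy': 511.6930491329821, 'cx': 275.6429752455798, 'cy': 206.22278467825907, 'distortion': array([-0.13087887,  0.        ,  0.        ,  0.        ,  0.        ]), 'xyz': array([0.46035276, 0.67796809, 0.75156255]), 'rotation': array([[-9.93380124e-01, -7.91643238e-02,  8.32402513e-02],
       [-1.14872940e-01,  6.86914503e-01, -7.17602030e-01],
       [-3.70456410e-04, -7.22413646e-01, -6.91461053e-01]])}
{'fx': 402.7871473131274, 'fy': 402.7871473131274, 'cx': 272.9356920422394, 'cy': 201.50808195781545, 'distortion': array([-0.07630022,  0.        ,  0.        ,  0.        ,  0.        ]), 'xyz': array([ 0.4442034 , -0.06274446,  0.77454241]), 'rotation': array([[ 0.01143675, -0.99300992,  0.11747551],
       [-0.99989783, -0.01236463, -0.00717267],
       [ 0.00857507, -0.11738148, -0.99304988]])}
```

View pics/top0.png

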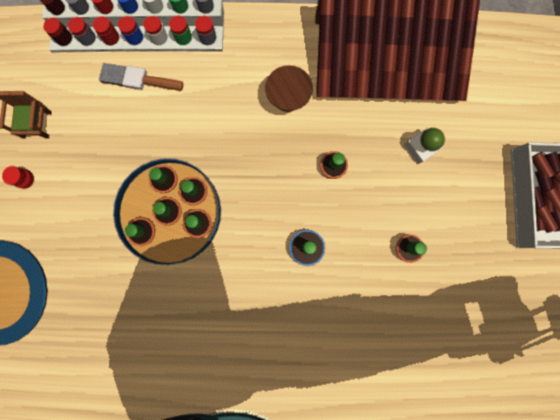

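View pics/side0.png

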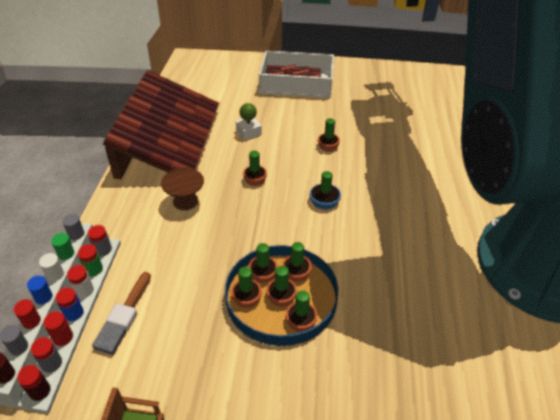

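Top view: loose terracotta shrubs at about (333,164) and (410,248), blue one at (307,247), and the tin centred near (167,211) with gaps on its left (~140,195) and lower (~170,245) sides. In the side view the tin is near (281,293), the loose shrubs at (255,170) and (329,138), and the blue one at (326,190).

```bash
cat >h.py <<'E'
import numpy as np,cv2
def ray(c,p):
    K=np.array([[c['fx'],0,c['cx']],[0,c['fy'],c['cy']],[0,0,1]])
    u=cv2.undistortPoints(np.array(p,float).reshape(-1,1,2),K,c['distortion']).reshape(-1,2)
    return np.c_[u,np.ones(len(u))]@c['rotation'].T
def plane(c,p,z):
    d=ray(c,p);return c['xyz']+d*((z-c['xyz'][2])/d[:,2])[:,None]
def blobs(m,lo,hi):
    n,l,st,ce=cv2.connectedComponentsWithStats(m.astype(np.uint8))
    return [(ce[i],st[i,4],l==i) for i in range(1,n) if lo<=st[i,4]<=hi]
E
python3 - <<'E'
from cell import robot, optics, monitor, hand_in
from h import *
for n in('top','side'):
    c=optics.camera(n);f=c['frame'];h=cv2.cvtColor(f,cv2.COLOR_RGB2HSV)
    g=(h[...,0]>45)&(h[...,0]<80)&(h[...,1]>100)
    print(n)
    for ce,a,m in blobs(g&(h[...,2]>85),20,900):
        print('green',ce.round(1),a,'V',int(h[...,2][m].mean()),plane(c,[ce],.076).round(4)[0])
    b=(h[...,0]>95)&(h[...,0]<125)&(h[...,1]>90)
    for ce,a,m in blobs(b,150,6000):
        k=cv2.convexHull(np.argwhere(m)[:,::-1].astype(np.int32)).reshape(-1,2)
        for z in(.022,.032):
            P=plane(c,k,z)[:,:2];(x,y),r=cv2.minEnclosingCircle(P.astype(np.float32));print('blue',ce.round(),a,z,round(x,4),round(y,4),'r',round(r,4))
c=optics.camera('top');cv2.imwrite('pics/z.png',cv2.resize(c['frame'][150:270,105:235,::-1],None,fx=4,fy=4,interpolation=cv2.INTER_CUBIC))
f=c['frame'][150:265,300:430,::-1];cv2.imwrite('pics/z2.png',np.hstack([cv2.resize(c['frame'][150:270,110:230,::-1],(400,400),interpolation=2),cv2.resize(f[:115,:115],(400,400),interpolation=2)]))
E
```

```text
top
green [338.2 158.7] 106 V 128 [ 0.6049 -0.1829  0.076 ]
green [155.3 173.9] 104 V 121 [0.5735 0.1409 0.076 ]
green [187.1 186.2] 117 V 121 [0.552  0.0833 0.076 ]
green [159.1 207.9] 115 V 121 [0.5131 0.1312 0.076 ]
green [191.5 221.2] 123 V 124 [0.4906 0.0735 0.076 ]
green [131.1 230.1] 111 V 121 [0.4736 0.179  0.076 ]
green [310.  247.5] 129 V 137 [ 0.4477 -0.1326  0.076 ]
green [419.9 248.1] 101 V 142 [ 0.448  -0.3256  0.076 ]
blue [128.   5.] 189 0.022 0.9373 0.2366 r 0.0225
blue [128.   5.] 189 0.032 0.9308 0.2326 r 0.0222
blue [134.  37.] 181 0.022 0.8711 0.217 r 0.0224
blue [134.  37.] 181 0.032 0.8654 0.2133 r 0.0221
blue [133. 200.] 536 0.022 0.5141 0.1347 r 0.0985
blue [133. 200.] 536 0.032 0.5132 0.1321 r 0.0972
blue [ 25. 291.] 1980 0.022 0.3546 0.4423 r 0.0966
blue [ 25. 291.] 1980 0.032 0.3558 0.4356 r 0.0954
side
green [330.1 121.2] 26 V 112 [ 0.4488 -0.3216  0.076 ]
green [253.9 154. ] 34 V 114 [ 0.6065 -0.1784  0.076 ]
green [326.7 174.7] 42 V 118 [ 0.4488 -0.1278  0.076 ]
green [ 59.8 239.3] 189 V 142 [0.9244 0.1093 0.076 ]
green [297.4 246.7] 70 V 124 [0.4917 0.0752 0.076 ]
green [262.7 247.9] 76 V 121 [0.5521 0.085  0.076 ]
green [244.6 271.9] 96 V 119 [0.5754 0.142  0.076 ]
green [281.9 270.9] 92 V 121 [0.513  0.1327 0.076 ]
green [302.4 296.4] 97 V 127 [0.4745 0.1816 0.076 ]
blue [280. 250.] 150 0.022 0.5268 0.0416 r 0.0196
blue [280. 250.] 150 0.032 0.5259 0.0503 r 0.0193
blue [239. 267.] 178 0.022 0.5924 0.0978 r 0.0514
blue [239. 267.] 178 0.032 0.5906 0.1057 r 0.0507
blue [322. 268.] 246 0.022 0.4481 0.0823 r 0.0534
blue [322. 268.] 246 0.032 0.4482 0.0904 r 0.0527
blue [ 39. 289.] 489 0.022 0.9507 0.1862 r 0.0356
blue [ 39. 289.] 489 0.032 0.944 0.1929 r 0.0351
blue [ 73. 311.] 264 0.022 0.8715 0.22 r 0.0233
blue [ 73. 311.] 264 0.032 0.8658 0.2263 r 0.023
blue [282. 333.] 833 0.022 0.51 0.1708 r 0.0911
blue [282. 333.] 833 0.032 0.5093 0.1777 r 0.0898
```

View pics/z2.png

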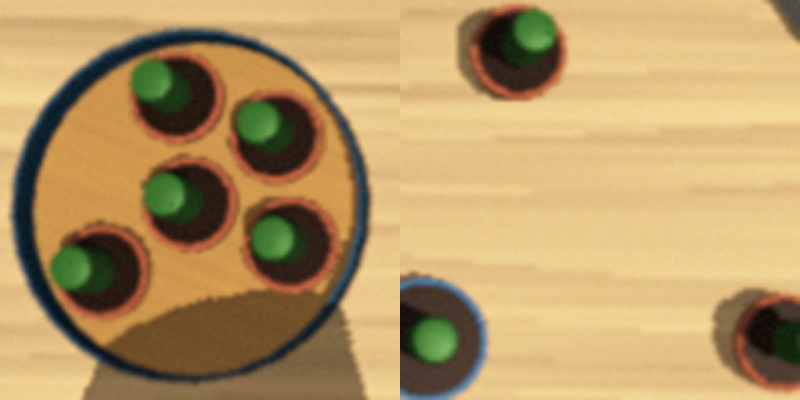

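Eyeballed positions agree with the given sizes: tin rim radius 0.097 m and tops 62 mm apart. Averaging the two views gives:

| Item | x (m) | y (m) |
|---|---|---|
| Tin centre | 0.513 | 0.133 |
| Gap 1 (69.4°) | 0.535 | 0.191 |
| Gap 2 (189.4°) | 0.452 | 0.123 |
| Near loose shrub | 0.448 | -0.324 |
| Far loose shrub | 0.606 | -0.181 |

First I go above the near loose shrub.

The manual's scale: shifts go in shares of 0.8 m and turns go in shares of 60 degrees. Converting my numbers, 0.315 m is 0.3938, -0.245 m is -0.3063.

```bash
cat >d.py <<'E'
import sys,numpy as np
from cell import robot, optics, monitor, hand_in
s=monitor.sense();t=np.array([float(v) for v in sys.argv[1:4]])
print('tool delta',(s['ee_rot'].T@(t-s['position'])).round(4),s['width'],s['time_s'])
E
```

>>> send_path:
  deltas:
    - [0,0,0,0.3938,-0.3063,0.0625,0.07]
    - [0,0,0,0.3938,-0.3063,0.0625,0.07]
    - [0,0,0,0.3938,-0.3063,0.0625,0.07]
    - [0,0,0,0.3938,-0.3063,0.0625,0.07]
    - [0,0,0,0.3938,-0.3063,0.0625,0.07]
    - [0,0,0,0.3938,-0.3063,0.0625,0.07]
    - [0,0,0,0.3938,-0.3063,0.0625,0.07]
    - [0,0,0,0.3938,-0.3063,0.0625,0.07]
    - [0,0,0,0.3938,-0.3063,0.0625,0.07]
    - [0,0,0,0.3938,-0.3063,0.0625,0.07]
  grip_n: 12

```text
time_s: 1.5
position: [0.4476, -0.3258, 0.1389]
ee_rot: [[0.944, 0.33, 0.0], [0.33, -0.944, -0.0], [0.0, 0.0, -1.0]]
wrist_force: [-0.0, -0.0, -0.1]
width: 0.0702
grasp_force: 0.0
```

```bash
python3 d.py .4484 -.3236 .038
python3 - <<'E'
from cell import robot, optics, monitor, hand_in
import cv2
c=optics.camera('side');cv2.imwrite('pics/s1.png',c['frame'][:,:,::-1])
E
```

```text
tool delta [ 0.0015 -0.0019  0.1009] 0.07019323544136082 1.5
```

View pics/s1.png

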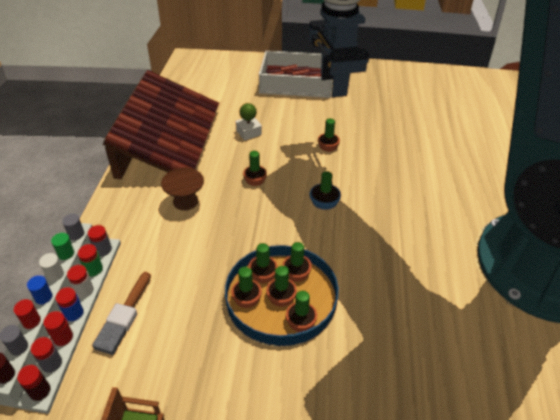

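The side picture shows the gripper hovering directly over the near shrub (fingers at ~(335,90), shrub at (329,125)); nothing has moved. I descend and grip.

Scaled: 0.101 m is 0.1263, 0.0015 m is 0.0019.

>>> send_path:
  deltas:
    - [0,0,0,0.0019,-0.0025,0.0625,0.07]
    - [0,0,0,0.0019,-0.0025,0.1,0.06]
    - [0,0,0,0.0019,-0.0025,0.1263,0.05]
    - [0,0,0,0.0019,-0.0025,0.1263,0.04]
    - [0,0,0,0.0019,-0.0025,0.1263,0.032]
    - [0,0,0,0.0019,-0.0025,0.1263,0.026]
    - [0,0,0,0.0019,-0.0025,0.1263,0.018]
    - [0,0,0,0.0019,-0.0025,0.1263,0.018]
    - [0,0,0,0.0019,-0.0025,0.1263,0.018]
    - [0,0,0,0.0019,-0.0025,0.1263,0.018]
  grip_n: 12

```text
time_s: 2.8
position: [0.4496, -0.3232, 0.0386]
ee_rot: [[0.943, 0.332, 0.002], [0.332, -0.943, -0.001], [0.001, 0.002, -1.0]]
wrist_force: [1.1, -2.0, 6.1]
width: 0.0232
grasp_force: 12.0
```

```bash
python3 d.py .452 .1228 .172
```

```text
tool delta [ 0.1503 -0.4198 -0.134 ] 0.023185736748725757 2.8
```

Scaled: -0.134 m is -0.1675, -0.13 m is -0.1625.

>>> send_path:
  deltas:
    - [0,0,0,0,0,-0.0375,0.018]
    - [0,0,0,0,0,-0.1,0.018]
    - [0,0,0,0,0,-0.1625,0.018]
    - [0,0,0,0,0,-0.1675,0.018]
    - [0,0,0,0,0,-0.1675,0.018]

```text
time_s: 3.42
position: [0.4483, -0.3222, 0.1712]
ee_rot: [[0.943, 0.331, -0.0], [0.331, -0.943, 0.0], [-0.0, -0.0, -1.0]]
wrist_force: [-0.0, 0.4, -1.5]
width: 0.0234
grasp_force: 11.9
```

```bash
python3 d.py .452 .1228 .172
```

```text
tool delta [ 0.1509 -0.4186 -0.0007] 0.0234415648936005 3.425
```

Scaled: -0.42 m is -0.525, -0.38 m is -0.475.

>>> send_path:
  deltas:
    - [0,0,0,0.0188,-0.05,0,0.018]
    - [0,0,0,0.0375,-0.1063,0,0.018]
    - [0,0,0,0.0625,-0.1688,0,0.018]
    - [0,0,0,0.0813,-0.2313,0,0.018]
    - [0,0,0,0.1063,-0.2938,0,0.018]
    - [0,0,0,0.125,-0.3563,0,0.018]
    - [0,0,0,0.15,-0.4188,0,0.018]
    - [0,0,0,0.1688,-0.475,0,0.018]
    - [0,0,0,0.1875,-0.525,0,0.018]
    - [0,0,0,0.1875,-0.525,0,0.018]

```text
time_s: 4.68
position: [0.4498, 0.1253, 0.17]
ee_rot: [[0.942, 0.334, -0.003], [0.334, -0.942, -0.0], [-0.003, -0.001, -1.0]]
wrist_force: [-0.3, -0.5, -2.1]
width: 0.0237
grasp_force: 12.0
```

```bash
python3 d.py .452 .1228 .172;  python3 - <<'E'
from cell import robot, optics, monitor, hand_in
import cv2,numpy as np
a=optics.camera('side')['frame'];cv2.imwrite('pics/s2.png',cv2.resize(a[120:360,180:400,::-1],None,fx=2.4,fy=2.4))
E
```

```text
tool delta [ 0.0012  0.0031 -0.002 ] 0.023674171486062715 4.675
```

View pics/s2.png

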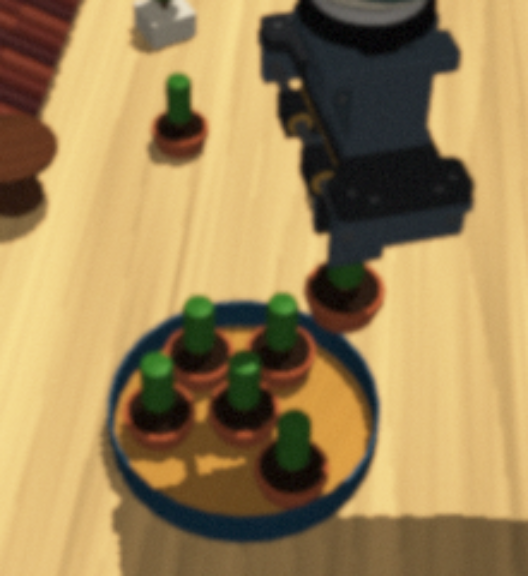

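The held shrub hangs upright at crop (345,290), i.e. full image ~(324,241), at the gap side of the tin. The gap near crop (335,375) is free. A quick check of its offset in the hand:

```bash
cat >m.py <<'E'
from cell import robot, optics, monitor, hand_in
from h import *
s=monitor.sense();p=s['position'];print('tcp',p.round(4))
c=optics.camera('side');f=c['frame'];h=cv2.cvtColor(f,cv2.COLOR_RGB2HSV)
r=((h[...,0]<8)|(h[...,0]>172))&(h[...,1]>120)&(h[...,2]>70)
for ce,a,m in blobs(r,60,900):
    q=np.argwhere(m)[:,::-1].astype(np.int32)
    if abs(ce[0]-300)<90 and 110<ce[1]<330:
        x,y,w,hh=cv2.boundingRect(q)
        # widest level of the rim: left/right extremes
        L=q[q[:,0]<=x+1].mean(0);R=q[q[:,0]>=x+w-2].mean(0);mid=(L+R)/2
        print(ce.round(),a,'w',w,'mid',mid,[plane(c,[mid],z)[0].round(4)[:2] for z in(.022,.025,p[2]-.0166)])
E
python3 m.py
```

```text
tcp [0.4498 0.1241 0.17  ]
```

```bash
sed -i 's/h\[...,0\]<8/h[...,0]<14/; s/>120)/>110)/;s/blobs(r,60/blobs(r,25/' m.py; sed -i '/^r=/a for q in[(323,254),(310,242),(281,300),(245,185)]: print(q,h[q[1]-1:q[1]+4,q[0]].tolist())' m.py; python3 m.py
```

```text
tcp [0.45   0.1233 0.1703]
(323, 254) [[7, 182, 91], [9, 183, 88], [9, 178, 89], [11, 161, 103], [14, 137, 141]]
(310, 242) [[10, 176, 45], [9, 170, 57], [8, 180, 71], [9, 171, 88], [9, 184, 90]]
(281, 300) [[9, 181, 97], [8, 181, 152], [9, 180, 163], [9, 185, 135], [8, 183, 106]]
(245, 185) [[18, 126, 119], [19, 129, 117], [19, 127, 124], [18, 125, 145], [18, 125, 184]]
[255. 178.] 181 w 24 mid [254.5        173.36363636] [array([ 0.6067, -0.1782]), array([ 0.6061, -0.1747]), array([ 0.5803, -0.0237])]
[324. 247.] 275 w 33 mid [323.07905983 239.80769231] [array([0.4463, 0.0036]), array([0.4464, 0.0063]), array([0.4489, 0.1253])]
[251. 262.] 36 w 8 mid [251.60714286 261.32142857] [array([0.5755, 0.0729]), array([0.575 , 0.0754]), array([0.5547, 0.1821])]
[274. 262.] 39 w 8 mid [273.44047619 261.51190476] [array([0.5352, 0.0687]), array([0.5349, 0.0712]), array([0.5217, 0.1786])]
[286. 260.] 35 w 7 mid [286.01428571 260.09285714] [array([0.5124, 0.0626]), array([0.5122, 0.0651]), array([0.503 , 0.1736])]
```

The held rim is at (0.449, 0.123), allowing for the side view's +2 mm y bias. That is within about 1 mm of the TCP. I lower it into gap 2.

Scaled: 0.1275 m is 0.1594, 0.002 m is 0.0025.

>>> send_path:
  deltas:
    - [0,0,0,0.0025,0.0013,0,0.018]
    - [0,0,0,0.0025,0.0013,0.0375,0.018]
    - [0,0,0,0.0025,0.0013,0.075,0.018]
    - [0,0,0,0.0025,0.0013,0.1,0.018]
    - [0,0,0,0.0025,0.0013,0.1188,0.018]
    - [0,0,0,0.0025,0.0013,0.135,0.018]
    - [0,0,0,0.0025,0.0013,0.1475,0.018]
    - [0,0,0,0.0025,0.0013,0.155,0.018]
    - [0,0,0,0.0025,0.0013,0.1594,0.018]
    - [0,0,0,0.0025,0.0013,0.1594,0.018]

```text
time_s: 6.08
position: [0.4533, 0.1232, 0.0443]
ee_rot: [[0.943, 0.331, 0.0], [0.331, -0.943, 0.0], [0.0, 0.0, -1.0]]
wrist_force: [-0.2, -0.1, -1.8]
width: 0.0237
grasp_force: 12.0
```

```bash
python3 d.py .452 .1228 .0416; python3 - <<'E'
from cell import robot, optics, monitor, hand_in
import cv2
a=optics.camera('side')['frame'];cv2.imwrite('pics/s3.png',cv2.resize(a[160:350,200:370,::-1],None,fx=3,fy=3))
E
```

```text
tool delta [-0.0014 -0.0001  0.0027] 0.023712465104706055 6.075
```

View pics/s3.png

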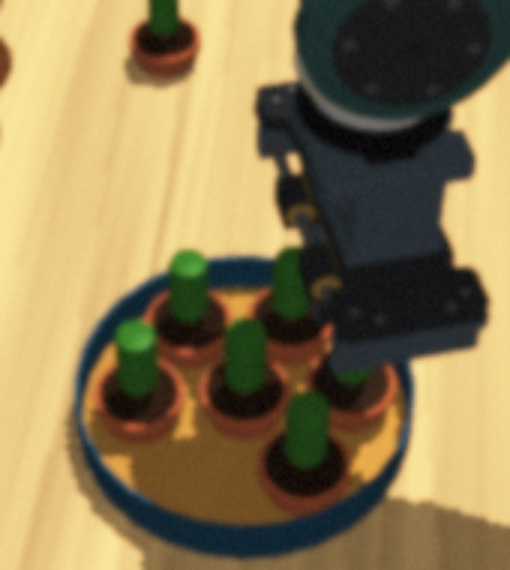

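The shrub is inside gap 2 (crop (350,385)), clear of its neighbours and about 2–3 mm above the floor. I lower it the rest and release to under 40 mm.

Scaled: 0.0027 m is 0.0034, 0.0015 m is 0.0019.

>>> send_path:
  deltas:
    - [0,0,0,-0.0013,0,0.0019,0.018]
    - [0,0,0,-0.0013,0,0.0034,0.018]
    - [0,0,0,-0.0013,0,0.0034,0.018]
    - [0,0,0,-0.0013,0,0.0034,0.026]
    - [0,0,0,-0.0013,0,0.0034,0.032]
    - [0,0,0,-0.0013,0,0.0034,0.037]
    - [0,0,0,-0.0013,0,0.0034,0.037]

```text
time_s: 7.0
position: [0.4523, 0.1228, 0.0415]
ee_rot: [[0.943, 0.331, -0.0], [0.331, -0.943, 0.0], [-0.0, -0.0, -1.0]]
wrist_force: [-0.4, -0.3, 0.3]
width: 0.0371
grasp_force: 0.0
```

```bash
python3 d.py .452 .1228 .175
```

```text
tool delta [-3.000e-04 -1.000e-04 -1.335e-01] 0.0370653455647321 7.0
```

Scaled: -0.132 m is -0.165, -0.11 m is -0.1375.

>>> send_path:
  deltas:
    - [0,0,0,0,0,-0.025,0.037]
    - [0,0,0,0,0,-0.075,0.037]
    - [0,0,0,0,0,-0.1375,0.037]
    - [0,0,0,0,0,-0.165,0.037]
    - [0,0,0,0,0,-0.165,0.037]

```text
time_s: 7.62
position: [0.4533, 0.1231, 0.1751]
ee_rot: [[0.943, 0.331, 0.003], [0.331, -0.943, 0.001], [0.003, 0.0, -1.0]]
wrist_force: [0.1, 0.0, -0.5]
width: 0.037
grasp_force: 0.0
```

```bash
python3 d.py .6057 -.1807 .135
```

```text
tool delta [0.0429 0.3371 0.0403] 0.036982369833296114 7.625
```

Scaled: 0.337 m is 0.4213, 0.043 m is 0.0538.

>>> send_path:
  deltas:
    - [0,0,0,0.0538,0.4213,0.05,0.07]
    - [0,0,0,0.0538,0.4213,0.05,0.07]
    - [0,0,0,0.0538,0.4213,0.05,0.07]
    - [0,0,0,0.0538,0.4213,0.05,0.07]
    - [0,0,0,0.0538,0.4213,0.05,0.07]
    - [0,0,0,0.0538,0.4213,0.05,0.07]
    - [0,0,0,0.0538,0.4213,0.05,0.07]
    - [0,0,0,0.0538,0.4213,0.05,0.07]
    - [0,0,0,0.0538,0.4213,0.05,0.07]

```text
time_s: 8.75
position: [0.6041, -0.1798, 0.1333]
ee_rot: [[0.943, 0.332, -0.001], [0.332, -0.943, 0.0], [-0.0, -0.0, -1.0]]
wrist_force: [-0.4, -0.1, -1.2]
width: 0.07
grasp_force: 0.0
```

```bash
python3 d.py .6057 -.1807 .038;python3 - <<'E'
from cell import robot, optics, monitor, hand_in
import cv2
a=optics.camera('side')['frame'];cv2.imwrite('pics/s4.png',cv2.resize(a[100:350,200:370,::-1],None,fx=2.4,fy=2.4))
E
```

```text
tool delta [0.0013 0.0014 0.0953] 0.07002252143927933 8.75
```

View pics/s4.png

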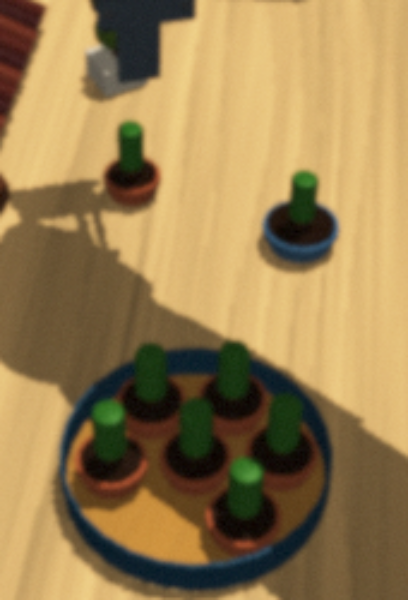

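The first shrub stands upright in its gap (crop (284,445)). The remaining gap is at crop (155,510), and the gripper is above the second shrub (130,165). I descend and grip.

Scaled: 0.095 m is 0.1188, 0.08 m is 0.1.

>>> send_path:
  deltas:
    - [0,0,0,0.0013,0.0016,0.0625,0.07]
    - [0,0,0,0.0013,0.0016,0.1,0.06]
    - [0,0,0,0.0013,0.0016,0.1188,0.05]
    - [0,0,0,0.0013,0.0016,0.1188,0.04]
    - [0,0,0,0.0013,0.0016,0.1188,0.032]
    - [0,0,0,0.0013,0.0016,0.1188,0.026]
    - [0,0,0,0.0013,0.0016,0.1188,0.018]
    - [0,0,0,0.0013,0.0016,0.1188,0.018]
    - [0,0,0,0.0013,0.0016,0.1188,0.018]
    - [0,0,0,0.0013,0.0016,0.1188,0.018]
  grip_n: 12

```text
time_s: 10.05
position: [0.6068, -0.1822, 0.0394]
ee_rot: [[0.943, 0.331, 0.002], [0.331, -0.943, -0.001], [0.001, 0.001, -1.0]]
wrist_force: [0.7, -0.7, 6.4]
width: 0.0232
grasp_force: 12.0
```

```bash
python3 d.py .535 .191 .172
```

```text
tool delta [ 0.0561 -0.3757 -0.1329] 0.023222573351893278 10.05
```

Scaled: -0.134 m is -0.1675, -0.13 m is -0.1625.

>>> send_path:
  deltas:
    - [0,0,0,0,0,-0.0375,0.018]
    - [0,0,0,0,0,-0.1,0.018]
    - [0,0,0,0,0,-0.1625,0.018]
    - [0,0,0,0,0,-0.1675,0.018]
    - [0,0,0,0,0,-0.1675,0.018]

```text
time_s: 10.68
position: [0.6056, -0.1816, 0.1721]
ee_rot: [[0.943, 0.331, -0.0], [0.331, -0.943, 0.0], [-0.0, -0.0, -1.0]]
wrist_force: [-0.5, 0.7, -2.5]
width: 0.0232
grasp_force: 12.0
```

```bash
python3 d.py .535 .191 .172
```

```text
tool delta [ 5.69e-02 -3.75e-01  2.00e-04] 0.023215387832350894 10.675
```

Scaled: -0.375 m is -0.4688, -0.335 m is -0.4188.

>>> send_path:
  deltas:
    - [0,0,0,0.0075,-0.05,0,0.018]
    - [0,0,0,0.0163,-0.1063,0,0.018]
    - [0,0,0,0.025,-0.1688,0,0.018]
    - [0,0,0,0.035,-0.2313,0,0.018]
    - [0,0,0,0.045,-0.2938,0,0.018]
    - [0,0,0,0.0538,-0.3563,0,0.018]
    - [0,0,0,0.0625,-0.4188,0,0.018]
    - [0,0,0,0.0713,-0.4688,0,0.018]
    - [0,0,0,0.0713,-0.4688,0,0.018]
    - [0,0,0,0.0713,-0.4688,0,0.018]

```text
time_s: 11.92
position: [0.5347, 0.1905, 0.1712]
ee_rot: [[0.943, 0.332, -0.002], [0.332, -0.943, -0.001], [-0.002, 0.0, -1.0]]
wrist_force: [0.4, 0.1, -1.5]
width: 0.0234
grasp_force: 12.0
```

```bash
sed -i '/^for q in\[/d' m.py; python3 m.py; python3 d.py .535 .191 .172
```

```text
tcp [0.5347 0.1905 0.1712]
[286. 260.] 34 w 7 mid [286.02678571 259.83035714] [array([0.5124, 0.0619]), array([0.5122, 0.0645]), array([0.5029, 0.1739])]
tool delta [ 0.0003 -0.0008 -0.0005] 0.02368808160074984 11.975
```

Scaled: 0.085 m is 0.1063, 0.08 m is 0.1.

>>> send_path:
  deltas:
    - [0,0,0,0,-0.0006,0.025,0.018]
    - [0,0,0,0,-0.0006,0.0563,0.018]
    - [0,0,0,0,-0.0006,0.0813,0.018]
    - [0,0,0,0,-0.0006,0.1,0.018]
    - [0,0,0,0,-0.0006,0.1063,0.018]
    - [0,0,0,0,-0.0006,0.1063,0.018]

```text
time_s: 12.72
position: [0.5355, 0.1914, 0.0875]
ee_rot: [[0.944, 0.331, -0.0], [0.331, -0.944, -0.0], [-0.0, -0.0, -1.0]]
wrist_force: [0.5, -1.1, -1.5]
width: 0.0237
grasp_force: 12.0
```

```bash
python3 d.py .535 .191 .0424; python3 - <<'E'
from cell import robot, optics, monitor, hand_in
import cv2
a=optics.camera('side')['frame'];cv2.imwrite('pics/s5.png',cv2.resize(a[160:350,200:370,::-1],None,fx=3,fy=3))
E
```

```text
tool delta [-0.0006  0.0002  0.0451] 0.02370067954516472 12.725
```

View pics/s5.png

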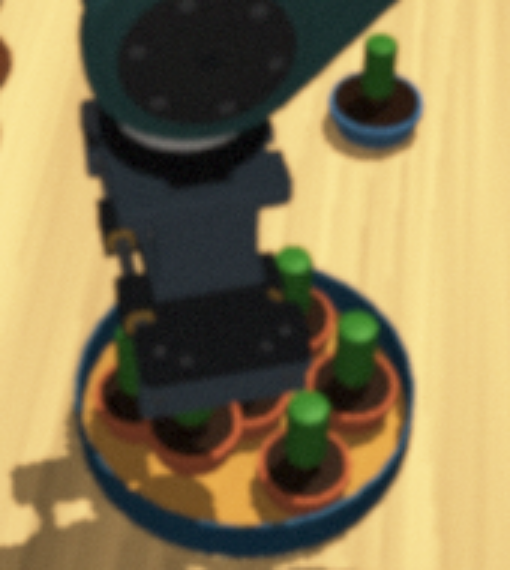

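The held shrub is at crop (196,425), about 45 mm above the floor over the open gap, upright and clear of its neighbours. I continue lowering.

Scaled: 0.044 m is 0.055, 0.042 m is 0.0525.

>>> send_path:
  deltas:
    - [0,0,0,-0.0008,0,0.0125,0.018]
    - [0,0,0,-0.0008,0,0.025,0.018]
    - [0,0,0,-0.0008,0,0.0375,0.018]
    - [0,0,0,-0.0008,0,0.0463,0.018]
    - [0,0,0,-0.0008,0,0.0525,0.018]
    - [0,0,0,-0.0008,0,0.055,0.018]
    - [0,0,0,-0.0008,0,0.055,0.018]

```text
time_s: 13.65
position: [0.5348, 0.1912, 0.0435]
ee_rot: [[0.943, 0.331, -0.0], [0.331, -0.943, 0.0], [-0.0, -0.0, -1.0]]
wrist_force: [-0.3, 0.0, -1.5]
width: 0.0235
grasp_force: 12.0
```

```bash
python3 d.py .535 .191 .0424
```

```text
tool delta [0.0001 0.0003 0.0011] 0.023466459403842056 13.65
```

Free of contact (force is just the weight). I lower the last mm and release.

Scaled: 0.0015 m is 0.0019.

>>> send_path:
  deltas:
    - [0,0,0,0,0,0.0019,0.018]
    - [0,0,0,0,0,0.0019,0.018]
    - [0,0,0,0,0,0.0019,0.026]
    - [0,0,0,0,0,0.0019,0.032]
    - [0,0,0,0,0,0.0019,0.037]
    - [0,0,0,0,0,0.0019,0.037]

```text
time_s: 14.4
position: [0.5347, 0.1912, 0.042]
ee_rot: [[0.943, 0.331, -0.0], [0.331, -0.943, 0.0], [-0.0, -0.0, -1.0]]
wrist_force: [-0.6, -0.7, -0.2]
width: 0.0369
grasp_force: 0.0
```

>>> send_path:
  deltas:
    - [0,0,0,0,0,-0.025,0.037]
    - [0,0,0,0,0,-0.075,0.037]
    - [0,0,0,0,0,-0.1375,0.037]
    - [0,0,0,0,0,-0.175,0.037]
    - [0,0,0,0.0625,0.15,-0.2,0.037]
    - [0,0,0,0.0625,0.25,-0.2,0.037]
    - [0,0,0,0.0625,0.3125,-0.2,0.037]
    - [0,0,0,0.0625,0.3125,-0.2,0.037]
    - [0,0,0,0.0625,0.3125,-0.2,0.037]

```text
time_s: 15.52
position: [0.6661, -0.0313, 0.2037]
ee_rot: [[0.945, 0.328, 0.002], [0.328, -0.945, -0.0], [0.002, 0.001, -1.0]]
wrist_force: [0.4, 0.7, 0.2]
width: 0.0372
grasp_force: 0.0
```

```bash
python3 - <<'E'
from cell import robot, optics, monitor, hand_in
from h import *
for n in('top','side'):
    c=optics.camera(n);h=cv2.cvtColor(c['frame'],cv2.COLOR_RGB2HSV)
    g=(h[...,0]>45)&(h[...,0]<80)&(h[...,1]>100)&(h[...,2]>85)
    for ce,a,m in blobs(g,20,150): print(n,ce.round(),a,plane(c,[ce],.079)[0].round(4))
    if n=='side':cv2.imwrite('pics/s6.png',cv2.resize(c['frame'][100:350,200:370,::-1],None,fx=2.4,fy=2.4))
E
```

```text
side [327. 175.] 40 [ 0.4488 -0.1243  0.079 ]
side [297. 247.] 71 [0.4915 0.0778 0.079 ]
```

View pics/s6.png

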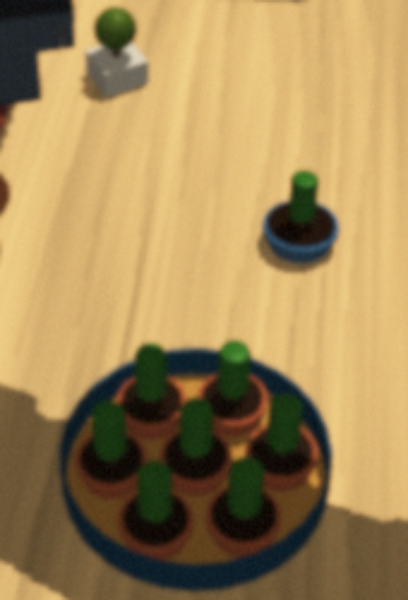

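All seven planters nest upright in the ring. The two packed ones are at crop (284,440) and (155,505), the blue shrub is unmoved, and the gripper is clear.

>>> send_path:
  deltas:
    - [0,0,0,0,0,0,0.037]
    - [0,0,0,0,0,0,0.037]
  lines: "1,1"

```text
time_s: 15.88
```

```bash
python3 -c "
from cell import robot, optics, monitor, hand_in
print(hand_in())"
```

```text
the job is handed in; nothing more can be done
None
```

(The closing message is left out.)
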